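# Load the drill-guide cartridge and clamp it home

### The arm

A 6-joint arm with a two-finger parallel gripper is mounted at the origin on a cart in front of the work surface, level with it; the furniture and walls round the work are solid. World frame = base frame: x ahead of the robot, y to its left, z up, the work surface at z = 0. Lengths are in m, angles in degrees, forces in N, time in s.
With the tool pointing down it reaches from about 0.35 to 0.875 m from the base axis. Payload 4.2 kg.
Tool frame: the origin (TCP) lies on the front face of the gripper's body, between the roots of the fingers; the fingertips stand finger_overhang ahead of it and the grasp point (between the pads) lies 51 mm ahead of it (finger_overhang is the distance from the TCP to the fingertips, in m); z points along the fingers, y is the line along which they close (so a half turn about z gives the same grasp; the last joint's range is limited). The gripper opens to 87 mm and grips with 3 to 60 N. Pads are 19 mm wide; open, the fingers measure 117 mm over their backs; the gripper's body (75 mm by 190 mm) begins 51 mm behind the grasp point.
Start: joints at [-58.866, 22.042, 0.453, 0, -68.411, -14.817], TCP at [0.176, -0.6, 0.292] pointing down, gripper open.
Joint ranges: [-179.83, 179.83], [-69.29, 118.12], [-61.27, 80.66], [-181.25, 117.63], [-171.15, -9.14], [-177.46, 177.46]. Speed limits (degrees/s): [159.86, 159.86, 180, 180, 180, 180].

### API

Orientations are given as a 3x3 rotation matrix whose columns are the frame's x, y, z axes.
In Python, from station import sense, capture, camera_model, finish_job, finger_overhang gives the robot as it stands. The module is installed in compiled form; this text tells all that it offers.
- The arm moves only by the tool jog_arm, never from a script. Its argument "rows" is a list that holds one entry, the list of rows, each a list of 4 numbers: the shift along the tool's x, y, z in m, then the turn about the tool's z in rad. A call has 1 to 20 rows; each row shifts and turns the commanded pose from where the row before left it, along the tool's axes as they then stand; what a row does not reach is not made up. A row lasts 1/8 s, in which the tool goes at most 62.5 mm and 10.7 degrees, less where a joint would pass 70% of its speed; a pose out of reach is approached as far as the arm can. A call is refused whole if a number of a shift passes 0.0625 or a number of a turn 0.188, either way. A call with a gripper value outside its range is refused whole. "claw" is the opening, from 0 (shut) to 1 (fully open), set as the call begins (left out, the last holds). The fingers move at their own pace and stop on an object; the grip force is fixed at half the most. Time passes only in rows, so rows that do not move let the fingers close. It gives the time, the measured TCP pose, the force, the opening and the grip force at its end, in the units of the state.
- sense(): the state, without advancing time (a new reading comes with each control period).
- capture(name): name is "side" or "top"; returns the picture (400x640x3 uint8, red, green, blue); there is no depth.
- camera_model(name): a dict with "fovy" (degrees; the focal length in pixels is half the picture's height over the tangent of half this angle, whatever the lens; pixels are square), "cx", "cy" (the principal point, pixels), "eye" and "rotation" of the camera in the world. Camera axes: x right, y down, z forward; pixel columns grow to the right and rows downward; lengths in m; the calibration is good to about 2 mm. A picture is of the moment at which its call begins. camera_model takes no time and is no camera call.
- finish_job(): hands the job in; it is judged then, once.
The state is a dict: "time_s": time; "joints": joint angles; "joint_velocities": joint speeds; "effort": joint torques, N m; "tcp_pos": TCP position; "ee_rot": TCP orientation; "wrist_force": force on the tool from outside, world axes, zero at the start; "moment": the same for the moment, N m; "gripper_width": opening from 0.0 (shut) to 1.0 (fully open); "gripper_force": force on a finger pad.
Only numpy, scipy, OpenCV 4.12 (cv2) and the standard library are available. Lean on these libraries where they do the work, as an engineer would, in place of code of your own. Each camera call takes 0.05 s, during which the arm holds its last target. There are 200 camera calls.

### The job

Load the long drill-guide cartridge (the one with three bushings) into the jig: tuck its tongue under the lip at the front of the pocket with the tail tipped up, let the tail down onto the spring pad, then swing the hinged leaf over and press it fully shut without forcing it, so that it drives the cartridge flat onto the pocket floor and stays shut. Leave the short cartridge where it lies.

Things in the scene. Friction and masses are not known exactly. Their poses are not given: they have to be found in the camera images.
- jig: Plywood drilling jig, fixed to the bench, base 156 x 76 x 12 mm. Origin on the bench top under the middle of the pocket; z up, -x is the lip end (nearest the robot), +x the hinge end. A cartridge is home when it lies flat on the pocket floor, 12 mm above this origin, tongue towards -x, with the middle of its overall length at x 0, y 0 (1.5 mm play either way).
- pocket (a point): Middle of the pocket floor (axes as the jig's). Side guides, 30.5 mm apart, 8 mm high and flared above to 15 mm, at x -35 to -13 and 34 to 50 mm; elsewhere the sides are open for fingers. Tail stop at x 54 to 60 mm, 10 mm high. A sprung pad at x 40 mm stands 8 mm proud and lifts the cartridge's tail with 3 N, 7 N when pressed flush.
- lip (a point): Middle of the lower edge of the dark wood lip, at jig x -44.5 mm, 14 mm above the pocket floor. The lip (6 mm thick) reaches from here 9 mm back (-x) to an end stop; 28 mm free width below it. The overall length of a cartridge does not pass between lip and tail stop from straight above: the tongue goes in first, tail raised by about 0.2 rad.
- leaf_hinge (a point): Hinge axis of the leaf, at jig x 71 mm, y 0, 48 mm above the bench; the axis runs along the jig's y. Steel hinge ears beside it (y +-25 to 32 mm) are 54 mm high.
- leaf (a joint): Angle of the hinged leaf, rad: 0 shut (level over the pocket), 1.57 upright, 2.0 leaning back, fully open. The stiff hinge stays where it is left; it takes about 5 N at the bar to swing it and about 7 N for the last part, where its rubber foot, 30 mm from the hinge, presses the cartridge's tail down.
- leaf_bar (a point): Middle of the black round cross bar at the free end of the leaf, 12 mm thick, 60 mm long along the jig's y, 113 mm from the hinge. The leaf is a steel frame 48 mm wide, 6 mm thick and open in the middle; when open the bar stands about 160 mm above the bench. Shut it by pushing the bar from behind (hinge side), over and down.
- long_center (a point): Grasp centre of the long cartridge: middle of its aluminium body (88 x 28 x 30 mm, three brass bushings on top), 15 mm above its underside. x points from tongue to tail, z up. The tongue (16 mm long, 20 wide, 8 high, level with the underside) is at the -x end; overall length 104 mm, whose middle lies 8 mm from here towards the tongue. About 0.16 kg.
- long_tongue (a point): Middle of the end face of the long cartridge's tongue, 4 mm above the underside, 60 mm from the body's centre.
- long_tail (a point): Lower edge of the long cartridge's tail end, in the middle, on the underside, 44 mm from the body's centre.
- short_center (a point): Middle of the short cartridge's body (56 x 28 x 30 mm, two brass bushings), half-way up; otherwise the same make. It is not to be used.
Things that resemble listed ones, but are neither listed nor needed, are in the scene too. What is shaped like the part that bears long_center but blue is not meant.

How it is judged (in metres and radians):
On the way:
1. the long cartridge's tongue is under the lip, while the leaf is still open (x of long_tongue in the frame of jig below -0.0475 m and z of long_tongue in the frame of jig below 0.0235 m and y of long_tongue in the frame of jig between -0.005 and 0.005 m and value of joint leaf above 1 rad), for 0.2 s.
At the end, for the whole second after the job is handed in: The long cartridge lies flat in the pocket: tongue at least 3 mm under the lip, both ends within 5 mm of the jig's centre line, tail no more than 2.5 mm above the pocket floor; the leaf is shut to within 0.05 rad and stays so by itself; everything is at rest and let go (x of long_tongue in the frame of jig below -0.0475 m and z of long_tongue in the frame of jig below 0.0235 m and y of long_tongue in the frame of jig between -0.005 and 0.005 m and z of long_tail in the frame of jig below 0.0145 m and y of long_tail in the frame of jig between -0.005 and 0.005 m and value of joint leaf below 0.05 rad and linear speed of long_cartridge below 0.02 m/s and contact force between the fingers and long_cartridge below 0.1 N); the robot touches nothing.
It fails at once if the short cartridge is moved by more than 25 mm (distance of short_center from where it was at the start of the episode above 0.025 m).
It fails at once if the jig or its leaf is forced with more than 60 N (contact force between any of the arm, the fingers and jig above 60 N).
It also fails if it takes over 56 s, if anything falls off the work surface, if the arm or the gripper's body presses on something with over 40 N, if the wrist force passes 120 N, or if a joint passes its speed limit or range.

## Working session

There is one attempt and no reset: what is moved stays moved. The work goes in short steps, Python scripts to look and compute and a tool call to move; the robot and the scene stay as the last step left them, time stands still between calls to the robot, and variables do not carry over. Pictures are saved under pics/ and viewed, at most 10 in all, crops included, and the job is handed in when it is done.

Besides the shell and the picture viewer there is one more tool, called after ">>>" by a JSON object that holds its "name" and its "arguments". jog_arm: Moves the arm, as the interface text tells. Its arguments: {"type":"object","properties":{"rows":{"type":"array"},"claw":{"type":"number"}},"required":["rows"]}

```bash
mkdir -p pics; python3 - <<'E'
from station import *
import cv2
print(finger_overhang() if callable(finger_overhang) else finger_overhang)
for n in("side","top"):
    print(n,camera_model(n)); cv2.imwrite(f"pics/{n}0.png",capture(n)[:,:,::-1])
print(sense())
E
```

```text
0.0697
side {'fovy': 49.79516176394046, 'cx': 316.0200150783007, 'cy': 194.42024296499346, 'eye': array([0.83220636, 0.35985702, 1.09786645]), 'rotation': array([[-0.74071929,  0.59597069, -0.31008689],
       [ 0.67174692,  0.65047571, -0.3544537 ],
       [-0.00954003, -0.47085061, -0.88216138]])}
top {'fovy': 47.64961586231455, 'cx': 319.5539655247916, 'cy': 197.11132253542962, 'eye': array([ 0.34516558, -0.03903801,  1.44063278]), 'rotation': array([[ 1.94706169e-02, -9.94805350e-01,  9.99160185e-02],
       [-9.99810171e-01, -1.93012358e-02,  2.66171746e-03],
       [-7.19388137e-04, -9.99488768e-02, -9.94992314e-01]])}
{'time_s': 0.1, 'joints': array([-5.88637227e+01,  2.20889216e+01,  3.87609744e-01, -2.66236807e-02,
       -6.84114497e+01, -1.48160979e+01]), 'joint_velocities': array([-0.0310672 ,  0.01414566,  0.19430407,  0.13930868, -0.10252542,
        0.07178563]), 'effort': array([ 1.63731038e-04, -3.91689885e+01,  1.87935126e+01,  4.23191965e+00,
        1.34809440e-02, -7.35955450e-05]), 'tcp_pos': array([ 0.17553868, -0.59942563,  0.29123844]), 'ee_rot': array([[-9.59754504e-01, -2.80839586e-01, -6.47785766e-04],
       [-2.80840320e-01,  9.59752611e-01,  1.90792277e-03],
       [ 8.58938407e-05,  2.01306183e-03, -9.99997970e-01]]), 'wrist_force': array([ 1.22297379, -0.32631993, -0.89941912]), 'moment': array([ 0.04240064, -0.01817809,  0.00946576]), 'gripper_force': 0.0, 'gripper_width': 1.0014733981206867}
```

View pics/top0.png

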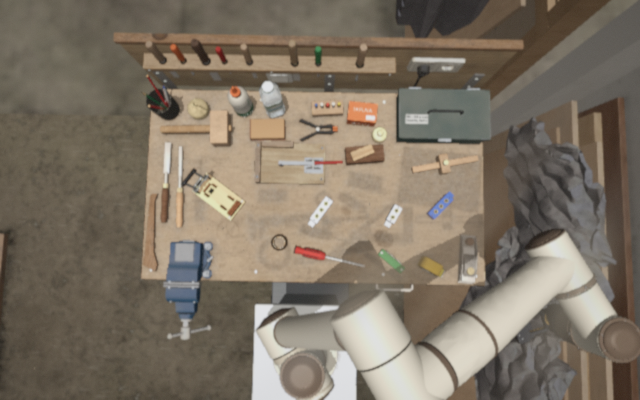

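View pics/side0.png

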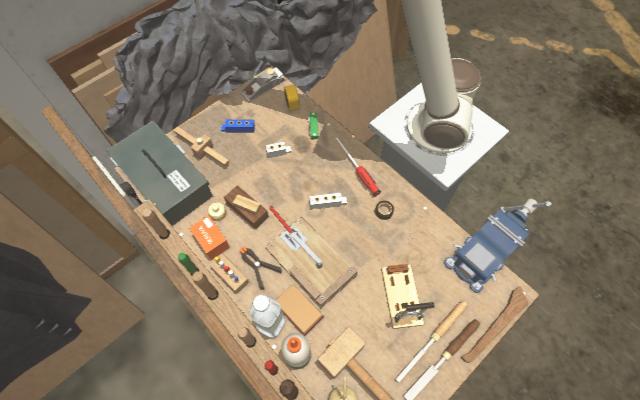

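The top view shows the cream jig around (218,196), with its lip at about (237,207) and its leaf end at about (195,180). The long cartridge is at (320,211), the short one at (393,215) and the blue decoy at (441,206). In the side view the jig is near (403,295) and the long cartridge near (328,201). I'll zoom in next.

```bash
python3 - <<'E'
import cv2,numpy as np
t=cv2.imread("pics/top0.png");s=cv2.imread("pics/side0.png")
f=lambda im,x,y,w,h,k:cv2.resize(im[y:y+h,x:x+w],None,fx=k,fy=k,interpolation=cv2.INTER_CUBIC)
a=f(t,175,160,80,65,5);b=f(t,295,185,60,65,5)   # 400x325,300x325
c=f(s,370,255,80,55*1+20,5)[:275];c=f(s,370,257,80,75,3.6);d=f(s,300,180,60,45,5)
out=np.zeros((600,720,3),np.uint8)
out[:325,:400]=a;out[:325,400:700]=b;out[325:595,:288]=c;out[325:550,400:700]=d
cv2.imwrite("pics/z.png",out)
E
```

```text
(no output)
```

View pics/z.png

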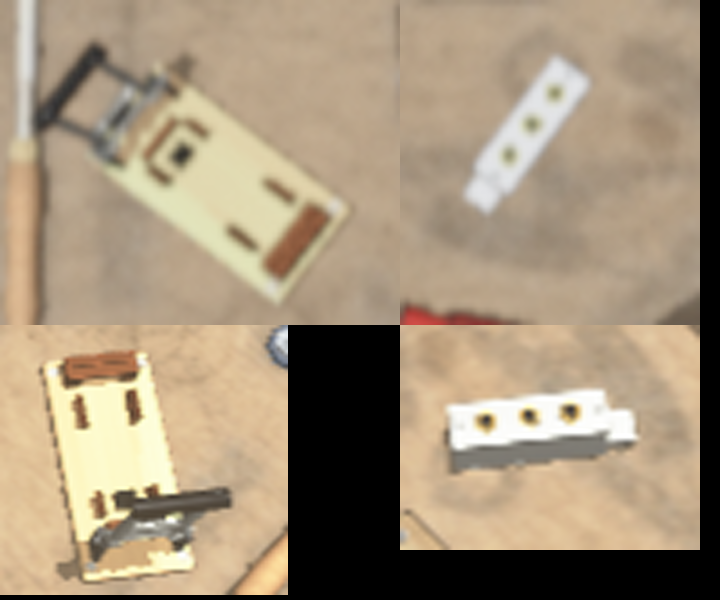

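Close-ups: the lip is at crop (295,240), the pad at (182,153) and the bar runs from (97,50) to (48,118). The cartridge's tongue is at its lower-left end at (482,195), with bushings at (556,93), (532,124) and (509,155). Next I'll fit both poses using both views.

```bash
cat > h.py <<'E'
import numpy as np
from station import camera_model
from scipy.optimize import least_squares
def proj(n,P):
    m=camera_model(n);q=(np.atleast_2d(P)-m["eye"])@m["rotation"]
    f=200/np.tan(np.radians(m["fovy"])/2)
    return q[:,:2]/q[:,2:]*f+[m["cx"],m["cy"]]
def w(p,L):
    c,s=np.cos(p[2]),np.sin(p[2]);L=np.atleast_2d(np.array(L,float))
    return np.c_[p[0]+c*L[:,0]-s*L[:,1],p[1]+s*L[:,0]+c*L[:,1],L[:,2]]
def fit(obs,p0):  # obs: name->list of (local xyz, pixel)
    def r(p): return np.concatenate([(proj(n,w(p,[a for a,_ in o]))-[b for _,b in o]).ravel() for n,o in obs.items()])
    s=least_squares(r,p0,loss="soft_l1"); return s.x,r(s.x).reshape(-1,2).round(1)
E
python3 - <<'E'
from h import *
C=lambda x,y:(x,y,.012)
jo={"top":[(C(-.078,-.038),(245,201)),(C(-.078,.038),(230.6,220.6)),(C(.078,.038),(194,192)),((.04,0,.02),(211.4,190.6))],
"side":[(C(-.078,-.038),(381.1,267.3)),(C(-.078,.038),(410.8,264.5)),(C(.078,-.038),(393.6,327.8)),(C(.078,.038),(423.6,325.6))]}
p,r=fit(jo,[.5,.2,1]);print("jig",p,np.degrees(p[2]));print(r.tolist())
b=w(p,[(.071-.113*np.cos(2),s*.03,.048+.113*np.sin(2)) for s in(-1,1)])
print("bar",b,proj("top",b),proj("side",b))
# bushing spacing free: fit centre and line
def rr(q):
    L=[(s*q[3],0,.03) for s in(1,0,-1)]
    return np.r_[(proj("top",w(q,L))-[(326.2,203.6),(321.4,209.8),(316.8,216)]).ravel(),(proj("side",w(q,L))-[(317.2,199.4),(326,198.2),(334,197.4)]).ravel()]
s=least_squares(rr,[.5,-.05,.8,.025]);print("cart",s.x,np.degrees(s.x[2]),s.fun.round(1))
print(proj("top",w(s.x,[(-.06,0,.008),(.044,0,.03)])))
E
```

```text
jig [0.48402187 0.2846702  0.94758926] 54.29286543494206
[[0.5, 0.7], [0.1, 0.4], [-2.1, -0.5], [-3.3, -1.8], [0.3, -0.1], [-0.8, -0.5], [-0.4, 0.3], [0.1, -1.1]]
bar [[0.57726635 0.36299818 0.15075061]
 [0.52854569 0.39801672 0.15075061]] [[182.21773216 159.10431944]
 [169.21350299 175.57882535]] [[410.36078945 334.08203559]
 [438.12186525 330.72799809]]
cart [ 0.44608169 -0.04178257 -0.61843163  0.02396658] -35.43352231759745 [-0.2  0.4 -0.   0.3  0.   0.3 -0.2  0.  -0.5  0.3 -0.   0.2]
[[310.05967147 225.85998209]
 [329.75772913 198.86279635]]
```

The base isn't necessarily centred on the jig origin, and the pad residual suggests it isn't. I'll refit with that offset free, adding the guides, pad, lip and bar as inner features.

```bash
python3 - <<'E'
from h import *
T=lambda u,v:(175+u/5,160+v/5); S=lambda u,v:(370+u/3.6,257+(v-325)/3.6)
gy=.0175
def obs(o,a):
    C=lambda x,y:(x+o,y,.012)
    b=lambda s:(.071-.113*np.cos(a),s*.03,.048+.113*np.sin(a))
    return {"top":[(C(-.078,-.038),T(350,205)),(C(-.078,.038),T(278,303)),((.04,0,.02),T(182,153)),
      ((-.024,-gy,.027),T(280,190)),((-.024,gy,.027),T(242,237)),((.042,-gy,.027),T(192,127)),((.042,gy,.027),T(160,172)),
      ((-.049,0,.032),T(295,240)),(b(-1),T(97,50)),(b(1),T(48,118))],
    "side":[(C(-.078,-.038),S(40,362)),(C(-.078,.038),S(147,352)),(C(.078,-.038),S(85,580)),(C(.078,.038),S(193,572)),
      ((-.024,-gy,.027),S(82,412)),((-.024,gy,.027),S(134,406)),((.042,-gy,.027),S(98,503)),(b(1),S(228,497))]}
def r(q): return np.concatenate([(proj(n,w(q,[a for a,_ in o]))-[b for _,b in o]).ravel() for n,o in obs(q[3],q[4]).items()])
s=least_squares(r,[.484,.285,.95,.01,2],loss="soft_l1");print(s.x,np.degrees(s.x[2]));print(r(s.x).reshape(-1,2).round(1).tolist())
E
```

```text
[0.47788481 0.27484429 0.94491798 0.01277589 1.6227416 ] 54.13981215205601
[[0.3, 0.4], [-0.1, -0.0], [-0.2, 0.2], [-0.9, 0.3], [-0.2, -0.2], [0.2, 0.3], [-0.3, 0.2], [-1.4, -0.6], [1.4, -0.9], [-1.9, 2.2], [0.2, 0.4], [-0.9, -0.0], [-0.7, 0.8], [-0.2, -0.5], [0.2, -0.8], [-0.7, -0.6], [0.9, -0.1], [-0.5, 0.2]]
```

>>> {"name": "jog_arm", "arguments": {"rows": [[[-0.0343,0.0388,0,0],[-0.0343,0.0388,0,0],[-0.0343,0.0388,0,0],[-0.0343,0.0388,0,0],[-0.0343,0.0388,0,0],[-0.0343,0.0388,0,0],[-0.0343,0.0388,0,0],[-0.0343,0.0388,0,0],[-0.0343,0.0388,0,0],[-0.0343,0.0388,0,0],[-0.0343,0.0388,0,0],[-0.0343,0.0388,0,0],[0,0,0.02,0.15],[0,0,0.02,0.15],[0,0,0.02,0.15],[0,0,0.02,0.15],[0,0,0.02,0.15],[0,0,0.02,0.15],[0,0,0,0]]], "claw": 1}}

```text
time_s: 2.48
tcp_pos: [0.4387, -0.0376, 0.1709]
ee_rot: [[-0.818, 0.576, -0.004], [0.576, 0.818, -0.001], [0.003, -0.003, -1.0]]
wrist_force: [-0.3, -0.0, 0.2]
gripper_width: 0.999
gripper_force: 0.0
```

```bash
cat > err.py <<'E'
import sys,numpy as np
from station import sense
def err(x,y,yawdeg):  # tool shift & turn to bring TCP to x,y with tool y at yaw
    s=sense();R=s["ee_rot"];d=np.array([x,y,s["tcp_pos"][2]])-s["tcp_pos"]
    yaw=np.degrees(np.arctan2(R[1,1],R[0,1]));t=np.radians((yaw-yawdeg+180)%360-180)
    print("t",s["time_s"],"tcp",s["tcp_pos"].round(4),"yaw",yaw.round(2),"F",s["wrist_force"].round(1),"grip",s["gripper_width"],s["gripper_force"],"shift",(R.T@d).round(4),"turn",t.round(4),"j",s["joints"].round(0))
if __name__=="__main__": err(*map(float,sys.argv[1:]))
E
python3 err.py .4395 -.0372 54.57; python3 -c "
from station import *;import cv2
a=capture('top')[150:270,240:400,::-1];b=capture('side')[130:250,250:410,::-1]
import numpy as np
cv2.imwrite('pics/g.png',cv2.resize(np.vstack([a,b]),None,fx=2.5,fy=2.5,interpolation=2))"
```

```text
t 2.475 tcp [ 0.4387 -0.0376  0.1709] yaw 54.84 F [-0.3 -0.   0.2] grip 0.999499577663486 0.0 shift [-0.0004  0.0007 -0.    ] turn 0.0047 j [  16.   12.  -34.   -0.  -44. -142.]
```

View pics/g.png

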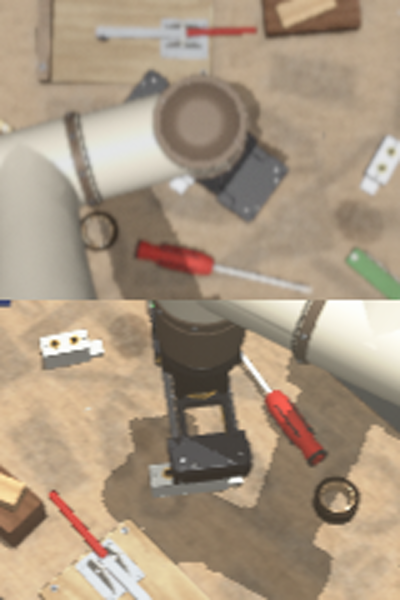

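The gripper straddles the cartridge, with the tail at (150,478) and the tongue at (242,480) showing on either side of the fingers. I'll go down, grip and lift.

>>> {"name": "jog_arm", "arguments": {"rows": [[[0,0,0.02,0.004],[0,0.001,0.02,0],[0,0,0.02,0],[0,0,0.02,0],[0,0,0.018,0],[0,0,0,0]]]}}

```text
time_s: 3.32
tcp_pos: [0.4405, -0.0365, 0.0741]
ee_rot: [[-0.815, 0.579, -0.001], [0.579, 0.815, -0.0], [0.001, -0.001, -1.0]]
wrist_force: [0.1, -0.4, 1.4]
gripper_width: 1.002
gripper_force: 0.0
```

>>> {"name": "jog_arm", "arguments": {"rows": [[[0,0,0,0],[0,0,0,0],[0,0,0,0],[0,0,0,0],[0,0,0,0],[0,0,0,0]]], "claw": 0.2}}

```text
time_s: 4.08
tcp_pos: [0.4404, -0.0365, 0.0743]
ee_rot: [[-0.814, 0.58, -0.0], [0.58, 0.814, -0.0], [0.0, -0.0, -1.0]]
wrist_force: [-1.1, 0.4, 0.0]
gripper_width: 0.402
gripper_force: 0.0
```

>>> {"name": "jog_arm", "arguments": {"rows": [[[0,0,0,0],[0,0,0,0],[0,0,0,0],[0,0,-0.02,0],[0,0,-0.03,0],[0,0,-0.04,0],[0,0,-0.05,0]]], "claw": 0.15}}

```text
time_s: 4.95
tcp_pos: [0.4394, -0.0366, 0.2145]
ee_rot: [[-0.814, 0.581, -0.003], [0.581, 0.814, -0.0], [0.002, -0.002, -1.0]]
wrist_force: [1.1, 0.9, -1.8]
gripper_width: 0.319
gripper_force: 30.0
```

```bash
python3 - <<'E'
from h import *
from err import err
J=[.4779,.2748,np.radians(54.14)]
print(w(J,[(.010,0,0),(.02,0,0)])); p=w(J,[(.010,0,0)])[0]
err(p[0],p[1],144.14)
E
```

```text
[[0.48375807 0.28290451 0.        ]
 [0.48961613 0.29100902 0.        ]]
t 4.95 tcp [ 0.4394 -0.0366  0.2145] yaw 54.5 F [ 1.1  0.9 -1.8] grip 0.3191110838437933 29.999820236116648 shift [ 1.494e-01  2.859e-01 -2.000e-04] turn -1.5645 j [  16.    9.  -31.   -0.  -51. -142.]
```

>>> {"name": "jog_arm", "arguments": {"rows": [[[0,0,-0.015,-0.1738],[0,0,-0.015,-0.1738],[0,0,-0.015,-0.1738],[0,0,0,-0.1738],[0,0,0,-0.1738],[0,0,0,-0.1738],[0,0,0,-0.1738],[0,0,0,-0.1738],[0,0,0,-0.1738],[-0.0407,0.0216,0,0],[-0.0407,0.0216,0,0],[-0.0407,0.0216,0,0],[-0.0407,0.0216,0,0],[-0.0407,0.0216,0,0],[-0.0407,0.0216,0,0],[-0.0407,0.0216,0,0],[0,0,0,0]]]}}

```text
time_s: 7.08
tcp_pos: [0.4846, 0.2856, 0.2579]
ee_rot: [[-0.583, -0.812, -0.001], [-0.812, 0.583, -0.0], [0.001, 0.001, -1.0]]
wrist_force: [-0.0, -0.4, -1.9]
gripper_width: 0.319
gripper_force: 30.0
```

```bash
python3 err.py .4838 .2829 144.14; python3 -c "
from station import *;import cv2
cv2.imwrite('pics/t1.png',capture('top')[:,:,::-1]);cv2.imwrite('pics/s1.png',capture('side')[:,:,::-1])
import numpy as np
a=cv2.imread('pics/t1.png')[130:250,150:310];b=cv2.imread('pics/s1.png')[230:350,330:490]
cv2.imwrite('pics/g2.png',cv2.resize(np.vstack([a,b]),None,fx=2.5,fy=2.5,interpolation=2))"
```

```text
t 7.075 tcp [0.4846 0.2856 0.2579] yaw 144.31 F [-0.  -0.4 -1.9] grip 0.3192185054668402 29.99983173329383 shift [ 0.0027 -0.0009  0.    ] turn 0.003 j [ 47.  18. -11.  -0. -61. -83.]
```

View pics/g2.png

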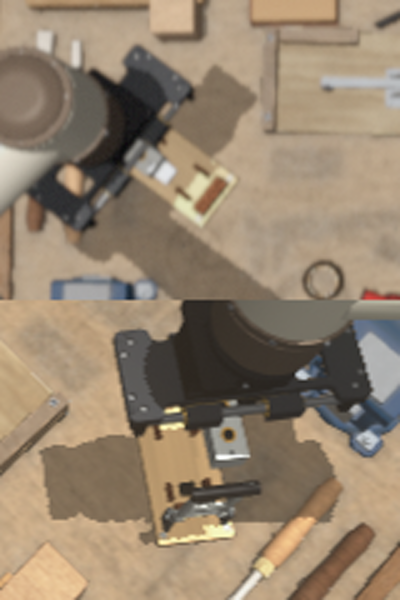

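The held cartridge hangs above the jig. Its tongue is near crop (165,172) in the top view and its tail bushing near (230,435) in the side view. I'll go down to just above the lip and guides, then check it there with the prediction overlaid.

>>> {"name": "jog_arm", "arguments": {"rows": [[[0.0027,-0.001,0.03,0.003],[0,0,0.03,0],[0,0,0.03,0],[0,0,0.03,0],[0,0,0.008,0],[0,0,0,0]]]}}

```text
time_s: 7.92
tcp_pos: [0.4841, 0.2796, 0.1315]
ee_rot: [[-0.589, -0.808, -0.0], [-0.808, 0.589, -0.0], [0.0, -0.0, -1.0]]
wrist_force: [-0.3, 0.0, -1.4]
gripper_width: 0.323
gripper_force: 30.0
```

```bash
cat > look.py <<'E'
import sys,cv2
from h import *
from err import err
from station import *
out,off=sys.argv[1],float(sys.argv[2])   # off: assumed grasp-to-body-centre along tool -x
J=[.4779,.2748,np.radians(54.14)]
s=sense();c=s["tcp_pos"];R=s["ee_rot"]
p=[*c[:2],np.arctan2(-R[1,0],-R[0,0])]; zb=c[2]-.0743
cart=[w([p[0],p[1],p[2]],[(off+x,y,zb+z)])[0] for x,y,z in[(-.06,-.01,.008),(-.06,.01,.008),(-.044,-.014,.03),(-.044,.014,.03),(.044,-.014,.03),(.044,.014,.03)]]
jig=w(J,[(-.0445,-.014,.032),(-.0445,.014,.032),(-.065,-.038,.012),(-.065,.038,.012),(.0908,-.038,.012),(.0908,.038,.012),(-.024,-.0175,.027),(-.024,.0175,.027),(.042,-.0175,.027),(.042,.0175,.027)])
ims=[]
for n,(x,y) in {"top":(185,165),"side":(370,250)}.items():
    im=capture(n)[:,:,::-1][y:y+80,x:x+80];im=cv2.resize(im,None,fx=5,fy=5,interpolation=2)
    for P,col in((cart,(0,0,255)),(jig,(255,0,0))):
        for q in proj(n,P): cv2.circle(im,tuple(int(v) for v in((q-[x,y]+.5)*5)),3,col,1)
    ims.append(im)
cv2.imwrite(out,np.hstack(ims))
q=w(J,[(.010,0,0)])[0];err(q[0],q[1],144.14)
E
python3 look.py pics/l1.png .008
```

```text
t 8.025 tcp [0.4846 0.2804 0.1326] yaw 143.97 F [ 0.3  0.5 -1.8] grip 0.31657710807023226 29.999660993926227 shift [-0.0015  0.0022  0.    ] turn -0.003 j [ 47.  25. -20.   0. -44. -83.]
```

View pics/l1.png

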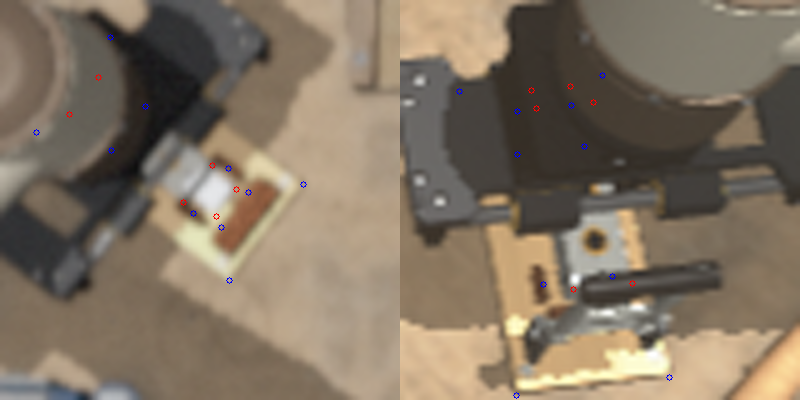

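Tongue tip in the top crop is about (219,201), against a predicted (226,202). The lip's inner edge is about (241,210). The pose is good to about 1 px. I'll correct the measured offset, settle lower and take a larger crop.

>>> {"name": "jog_arm", "arguments": {"rows": [[[-0.0015,0.002,0.006,-0.003],[0,0,0.006,0],[0,0,0.006,0],[0,0,0,0],[0,0,0,0]]]}}

```text
time_s: 8.65
tcp_pos: [0.4833, 0.2827, 0.1132]
ee_rot: [[-0.586, -0.811, 0.0], [-0.811, 0.586, -0.0], [0.0, -0.0, -1.0]]
wrist_force: [-0.1, 0.6, -1.8]
gripper_width: 0.317
gripper_force: 30.0
```

```bash
sed -e 's/{"top":(185,165),"side":(370,250)}/{"top":(208,182),"side":(390,285)}/' -e 's/y:y+80,x:x+80/y:y+44,x:x+40/' -e 's/fx=5,fy=5/fx=10,fy=10/' -e 's/+.5)\*5)/+.5)*10)/' look.py > look2.py; python3 look2.py pics/l2.png .008
```

```text
t 8.75 tcp [0.4834 0.2827 0.1134] yaw 144.15 F [-0.1 -0.8 -2. ] grip 0.3211758810865784 29.99961777124554 shift [-0.0004 -0.0002  0.    ] turn 0.0001 j [ 47.  27. -21.   0. -42. -83.]
```

View pics/l2.png

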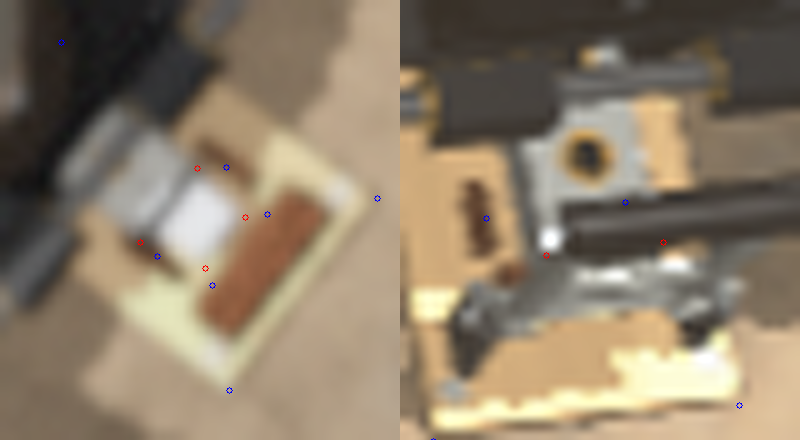

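The cartridge matches its prediction to about 0.5 px: tongue tip (219,240) against (225,242). The jig's guides and lip sit about 1 mm towards -y of it. I'll shift by -1 mm in y and -3 mm in jig x, then lower until the tail rests on the tail stop, so that the cartridge tips in the grip.

>>> {"name": "jog_arm", "arguments": {"rows": [[[0.003,-0.001,0,0],[0,0,0.005,0],[0,0,0.005,0],[0,0,0.005,0],[0,0,0,0]]]}}

```text
time_s: 9.38
tcp_pos: [0.4831, 0.2805, 0.1007]
ee_rot: [[-0.585, -0.811, 0.003], [-0.811, 0.585, 0.001], [-0.003, -0.001, -1.0]]
wrist_force: [-2.9, -0.7, 13.1]
gripper_width: 0.318
gripper_force: 30.0
```

>>> {"name": "jog_arm", "arguments": {"rows": [[[0,0,0.001,0],[0,0,0.001,0],[0,0,0.001,0],[0,0,0,0]]]}}

```text
time_s: 9.88
tcp_pos: [0.4831, 0.2805, 0.1005]
ee_rot: [[-0.584, -0.812, 0.003], [-0.812, 0.584, 0.002], [-0.003, -0.002, -1.0]]
wrist_force: [-8.8, -2.8, 29.5]
gripper_width: 0.322
gripper_force: 30.0
```

```bash
python3 - <<'E'
from station import *
import numpy as np,cv2
from h import *
s=sense();a=np.radians(54.14);X=np.array([np.cos(a),np.sin(a),0]);Y=np.array([-X[1],X[0],0])
for k in("wrist_force","moment"): print(k,[round(float(s[k]@v),2) for v in(X,Y,np.array([0,0,1]))])
J=[.4779,.2748,a];d=s["tcp_pos"]-[.4779,.2748,0];print("tcp in jig",d@X,d@Y,s["tcp_pos"][2])
ims=[]
for n,(x,y) in {"top":(200,175),"side":(380,275)}.items():
    ims.append(cv2.resize(capture(n)[y:y+50,x:x+50,::-1],None,fx=8,fy=8,interpolation=2))
cv2.imwrite("pics/c1.png",np.hstack(ims))
E
```

```text
wrist_force [-7.45, 5.49, 29.45]
moment [1.94, 2.32, -0.1]
tcp in jig 0.007696762452370135 -0.0008646040101141767 0.10045247625123457
```

View pics/c1.png

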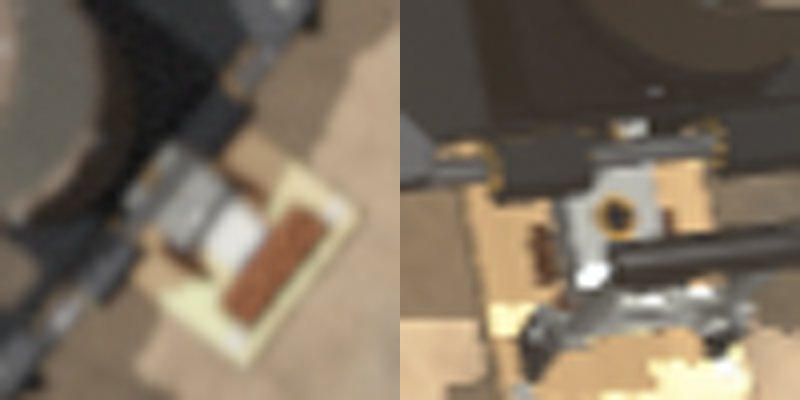

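>>> {"name": "jog_arm", "arguments": {"rows": [[[0,0,-0.004,0],[0,0,-0.004,0],[0,0,0,0],[0,0,0,0]]]}}

```text
time_s: 10.48
tcp_pos: [0.482, 0.2792, 0.1024]
ee_rot: [[-0.586, -0.81, -0.001], [-0.81, 0.586, -0.001], [0.002, 0.0, -1.0]]
wrist_force: [-0.0, -0.4, -1.4]
gripper_width: 0.323
gripper_force: 30.0
```

```bash
cat > st.py <<'E'
from station import *
import numpy as np
s=sense();a=np.radians(54.14);X=np.array([np.cos(a),np.sin(a),0]);Y=np.array([-X[1],X[0],0])
for k in("wrist_force","moment"): print(k,[round(float(s[k]@v),2) for v in(X,Y,np.array([0,0,1]))])
R=s["ee_rot"];d=s["tcp_pos"]-[.4779,.2748,0];print("t",s["time_s"],"tcp in jig mm",(1e3*np.array([d@X,d@Y,d[2]])).round(1),"yaw",np.degrees(np.arctan2(R[1,1],R[0,1])).round(2),"tilt mrad XY",[round(float(1e3*R[:,2]@v),1) for v in(X,Y)],s["gripper_width"].round(3))
E
python3 st.py
```

```text
wrist_force [-0.33, -0.22, -1.39]
moment [0.0, 0.0, -0.04]Traceback (most recent call last):
  File "st.py", line 5, in <module>
    R=s["ee_rot"];d=s["tcp_pos"]-[.4779,.2748,0];print("t",s["time_s"],"tcp in jig mm",(1e3*np.array([d@X,d@Y,d[2]])).round(1),"yaw",np.degrees(np.arctan2(R[1,1],R[0,1])).round(2),"tilt mrad XY",[round(float(1e3*R[:,2]@v),1) for v in(X,Y)],s["gripper_width"].round(3))
                                                                                                                                                                                                                                                ^^^^^^^^^^^^^^^^^^^^^^^^
AttributeError: 'float' object has no attribute 'round'
```

>>> {"name": "jog_arm", "arguments": {"rows": [[[0,0,0.003,0],[0,0,0.002,0],[0,0,0,0],[0,0,0,0]]]}}

```text
time_s: 10.98
tcp_pos: [0.4823, 0.2796, 0.1008]
ee_rot: [[-0.585, -0.811, 0.0], [-0.811, 0.585, -0.001], [0.0, -0.001, -1.0]]
wrist_force: [-6.5, -1.9, 16.8]
gripper_width: 0.321
gripper_force: 30.0
```

```bash
python3 st.py
```

```text
wrist_force [-5.36, 4.09, 16.78]
moment [1.24, 1.67, -0.04]Traceback (most recent call last):
  File "st.py", line 5, in <module>
    R=s["ee_rot"];d=s["tcp_pos"]-[.4779,.2748,0];print("t",s["time_s"],"tcp in jig mm",(1e3*np.array([d@X,d@Y,d[2]])).round(1),"yaw",np.degrees(np.arctan2(R[1,1],R[0,1])).round(2),"tilt mrad XY",[round(float(1e3*R[:,2]@v),1) for v in(X,Y)],s["gripper_width"].round(3))
                                                                                                                                                                                                                                                ^^^^^^^^^^^^^^^^^^^^^^^^
AttributeError: 'float' object has no attribute 'round'
```

The contact sits at guide-top height and the moments point to the +y front guide. I'll lift, shift another 2 mm towards -y and probe gently.

```bash
sed -i 's/,s\["gripper_width"\].round(3)//' st.py; python3 st.py
```

```text
wrist_force [-5.36, 4.09, 16.78]
moment [1.24, 1.67, -0.04]
t 10.975 tcp in jig mm [  6.4  -0.8 100.8] yaw 144.2 tilt mrad XY [-0.3, -0.7]
```

>>> {"name": "jog_arm", "arguments": {"rows": [[[0,0,-0.005,0],[0,-0.002,0,0],[0,0,0.003,0],[0,0,0.002,0],[0,0,0,0],[0,0,0,0]]]}}

```text
time_s: 11.72
tcp_pos: [0.4842, 0.2786, 0.1008]
ee_rot: [[-0.584, -0.811, 0.001], [-0.811, 0.584, -0.0], [-0.0, -0.001, -1.0]]
wrist_force: [-6.1, -1.2, 17.0]
gripper_width: 0.318
gripper_force: 30.0
```

```bash
python3 st.py
```

```text
wrist_force [-4.57, 4.24, 17.02]
moment [1.23, 1.51, 0.08]
t 11.725 tcp in jig mm [  6.8  -2.9 100.8] yaw 144.24 tilt mrad XY [0.2, -1.0]
```

```bash
cat > seg.py <<'E'
import cv2
from h import *
from station import *
J=[.4779,.2748,np.radians(54.14)]
im=capture("top");x0,y0=200,175
c=cv2.resize(im[y0:y0+50,x0:x0+50],None,fx=8,fy=8,interpolation=cv2.INTER_CUBIC)
hsv=cv2.cvtColor(c,cv2.COLOR_RGB2HSV).astype(int);r=c.astype(int)
def rep(n,m,z):
    k,l,st,ct=cv2.connectedComponentsWithStats(m.astype(np.uint8))
    for i in range(1,k):
        if st[i,4]<150: continue
        pts=np.argwhere(l==i)[:,::-1].astype(np.float32)
        box=cv2.boxPoints(cv2.minAreaRect(pts)); P=[]
        cm=camera_model("top");f=200/np.tan(np.radians(cm["fovy"])/2)
        for q in [*box,pts.mean(0)]:
            u=(q+.5)/8-.5+[x0,y0]; d=cm["rotation"]@np.array([*((u-[cm["cx"],cm["cy"]])/f),1]); X=cm["eye"]+d*(z-cm["eye"][2])/d[2]
            D=X[:2]-J[:2];a=J[2];P.append([1e3*(D@[np.cos(a),np.sin(a)]),1e3*(D@[-np.sin(a),np.cos(a)])])
        print(n,st[i,4],np.round(P,1).tolist())
brown=(r[...,0]-r[...,2]>45)&(hsv[...,2]<190)&(hsv[...,1]>95)
rep("brown",brown,.032)
zt=sense()["tcp_pos"][2]-.0743+.008
white=(hsv[...,1]<40)&(hsv[...,2]>170)
rep("white",white,zt)
cv2.imwrite("pics/seg.png",np.hstack([c[:,:,::-1],np.dstack([white*255,brown*255,brown*0])]).astype(np.uint8))
E
python3 seg.py; python3 st.py
```

```text
brown 443 [[-12.1, -21.2], [-12.9, -26.2], [-34.8, -22.6], [-34.0, -17.6], [-24.3, -21.6]]
brown 4929 [[-44.1, 24.1], [-42.6, -25.7], [-60.5, -26.1], [-61.9, 23.7], [-52.5, -1.3]]
brown 622 [[-13.0, 24.9], [-11.6, 17.3], [-31.6, 13.8], [-33.0, 21.4], [-22.9, 19.2]]
white 295 [[-54.9, -29.4], [-55.9, -37.3], [-62.6, -36.4], [-61.5, -28.5], [-58.7, -32.9]]
white 2504 [[-25.5, 8.4], [-25.5, -14.7], [-43.9, -14.5], [-43.8, 8.6], [-34.8, -2.8]]
white 241 [[-12.6, 2.5], [-17.5, -1.3], [-21.7, 4.0], [-16.7, 7.7], [-17.2, 3.3]]
white 473 [[-53.1, 34.5], [-54.2, 26.1], [-64.1, 27.4], [-63.0, 35.8], [-58.5, 31.0]]
wrist_force [-5.34, 4.11, 17.78]
moment [1.24, 1.52, 0.09]
t 11.775 tcp in jig mm [  6.8  -2.8 100.8] yaw 144.24 tilt mrad XY [0.2, -1.0]
```

```bash
sed -e 's/capture("top")/cv2.imread("pics\/top0.png")[:,:,::-1].copy()/' -e 's/x0,y0=200,175/x0,y0=190,165/' -e 's/y0+50,x0:x0+50/y0+60,x0:x0+60/' -e 's/,.032)/,.027)/' -e 's/"pics\/seg.png"/"pics\/seg0.png"/' -e '/^white\|^rep("white/d' -e 's/^cv2.imwrite.*//' seg.py > seg0.py
cat >> seg0.py <<'E'
dark=(hsv[...,2]<60); rep("dark",dark,.02)
jig=(hsv[...,1]>40)&(hsv[...,2]>195)
rep("cream",jig,.012)
E
python3 seg0.py
```

```text
brown 819 [[59.6, 14.3], [59.6, -14.4], [54.4, -14.3], [54.4, 14.4], [56.9, -0.0]]
brown 209 [[47.7, -17.9], [47.5, -21.6], [36.7, -20.8], [36.9, -17.2], [42.2, -19.5]]
brown 170 [[47.7, 20.3], [47.9, 17.1], [37.9, 16.4], [37.7, 19.7], [42.6, 18.1]]
brown 399 [[-15.3, -17.8], [-15.3, -21.8], [-32.2, -21.9], [-32.2, -17.9], [-24.2, -19.8]]
brown 5127 [[-42.9, 24.1], [-42.5, -25.9], [-59.8, -25.8], [-60.0, 24.1], [-51.3, -0.9]]
brown 283 [[-15.4, 19.7], [-15.4, 16.2], [-30.1, 16.1], [-30.2, 19.6], [-22.7, 18.0]]
dark 163 [[127.1, -15.5], [127.2, -20.2], [121.1, -20.2], [121.0, -15.6], [124.2, -17.8]]
dark 405 [[127.3, 4.3], [128.3, -13.5], [123.2, -13.7], [122.3, 4.1], [125.2, -4.9]]
cream 45160 [[73.2, 39.9], [74.0, -38.7], [-63.0, -37.9], [-63.2, 40.2], [9.2, 1.2]]
```

The segmentation shows the cause. The y alignment was right at -0.8 mm in the fitted frame. But the tongue tip, at -43.9, was over the lip edge at about -43.4, so the cartridge was bridging the lip and the tail stop. I'll lift, move 4 mm towards the hinge, restore y and lower again.

>>> {"name": "jog_arm", "arguments": {"rows": [[[0,0,-0.006,0],[0,0,-0.004,0],[-0.004,0.002,0,0],[0,0,0,0],[0,0,0,0]]]}}

```text
time_s: 12.4
tcp_pos: [0.4845, 0.2828, 0.1078]
ee_rot: [[-0.586, -0.811, -0.001], [-0.811, 0.586, -0.001], [0.001, 0.0, -1.0]]
wrist_force: [0.4, -0.4, -2.1]
gripper_width: 0.314
gripper_force: 30.0
```

```bash
python3 st.py;python3 seg.py
```

```text
wrist_force [-0.11, -0.54, -2.07]
moment [0.05, 0.01, -0.02]
t 12.4 tcp in jig mm [ 10.3  -0.7 107.8] yaw 144.15 tilt mrad XY [-0.9, 0.2]
brown 856 [[-11.8, -17.9], [-12.8, -25.8], [-34.7, -22.8], [-33.7, -14.9], [-24.2, -20.1]]
brown 5394 [[-41.5, 23.6], [-41.8, -26.2], [-60.9, -25.9], [-60.6, 23.9], [-51.8, -1.5]]
brown 422 [[-15.0, 24.7], [-13.3, 19.3], [-30.1, 14.2], [-31.9, 19.6], [-22.3, 19.5]]
white 296 [[-56.3, -29.6], [-57.3, -37.5], [-63.9, -36.6], [-62.9, -28.8], [-60.0, -33.1]]
white 2621 [[-22.0, 10.8], [-22.1, -12.2], [-41.0, -11.9], [-40.9, 11.0], [-31.8, -0.6]]
white 214 [[-9.3, 5.3], [-13.9, 1.8], [-17.8, 6.7], [-13.1, 10.2], [-13.4, 6.0]]
white 487 [[-54.9, 35.3], [-53.9, 26.7], [-64.0, 25.6], [-65.0, 34.1], [-59.7, 30.4]]
```

>>> {"name": "jog_arm", "arguments": {"rows": [[[-0.0015,0,0.003,0],[0,0,0.003,0],[0,0,0.002,0],[0,0,0.002,0],[0,0,0,0]]]}}

```text
time_s: 13.08
tcp_pos: [0.4852, 0.2835, 0.0991]
ee_rot: [[-0.586, -0.811, -0.0], [-0.811, 0.586, -0.001], [0.001, -0.0, -1.0]]
wrist_force: [-2.5, -2.5, 5.3]
gripper_width: 0.323
gripper_force: 30.0
```

```bash
python3 st.py;python3 seg.py|grep -E "white 2|brown [45]"
```

```text
wrist_force [-3.47, 0.54, 5.34]
moment [0.34, 0.85, 0.02]
t 13.075 tcp in jig mm [11.4 -0.8 99.1] yaw 144.15 tilt mrad XY [-1.0, -0.1]
brown 5358 [[-41.8, 23.9], [-42.0, -26.1], [-60.8, -25.9], [-60.5, 24.1], [-51.9, -1.3]]
brown 404 [[-14.8, 24.1], [-13.3, 18.8], [-29.9, 14.5], [-31.4, 19.7], [-22.2, 19.3]]
white 2642 [[-21.4, 10.9], [-20.6, -12.7], [-39.9, -13.1], [-40.6, 10.4], [-30.7, -0.9]]
white 297 [[-54.6, -29.3], [-55.6, -37.0], [-62.2, -36.1], [-61.2, -28.5], [-58.4, -32.7]]
```

>>> {"name": "jog_arm", "arguments": {"rows": [[[0,0,0.001,0],[0,0,0.001,0],[0,0,0.001,0],[0,0,0.001,0],[0,0,0,0]]]}}

```text
time_s: 13.75
tcp_pos: [0.4847, 0.2828, 0.0952]
ee_rot: [[-0.586, -0.81, -0.002], [-0.81, 0.586, -0.002], [0.003, 0.0, -1.0]]
wrist_force: [-3.8, -3.5, 6.6]
gripper_width: 0.323
gripper_force: 30.0
```

```bash
python3 st.py
```

```text
wrist_force [-5.11, 1.05, 6.6]
moment [0.36, 1.38, 0.06]
t 13.75 tcp in jig mm [10.4 -0.8 95.2] yaw 144.14 tilt mrad XY [-3.1, 0.2]
```

>>> {"name": "jog_arm", "arguments": {"rows": [[[0,0,0.001,0],[0,0,0.001,0],[0,0,0.001,0],[0,0,0,0]]]}}

```text
time_s: 14.25
tcp_pos: [0.4844, 0.2824, 0.0921]
ee_rot: [[-0.586, -0.81, -0.003], [-0.81, 0.586, -0.003], [0.004, 0.0, -1.0]]
wrist_force: [-5.2, -5.1, 8.4]
gripper_width: 0.317
gripper_force: 30.0
```

```bash
python3 st.py;python3 seg.py|grep -E "white 2|brown [45]"
```

```text
wrist_force [-7.16, 1.25, 8.39]
moment [0.4, 1.63, 0.05]
t 14.25 tcp in jig mm [10.  -0.8 92.1] yaw 144.12 tilt mrad XY [-4.1, 0.4]
brown 4979 [[-43.8, 23.6], [-43.6, -26.1], [-60.7, -26.0], [-60.8, 23.7], [-52.5, -1.3]]
white 294 [[-53.2, -29.1], [-54.2, -36.8], [-60.9, -35.9], [-59.9, -28.2], [-57.0, -32.5]]
```

>>> {"name": "jog_arm", "arguments": {"rows": [[[0.002,0,0,0],[0.002,0,0,0],[0.002,0,0,0],[0.002,0,0,0],[0,0,0,0]]]}}

```text
time_s: 14.92
tcp_pos: [0.4814, 0.2784, 0.0917]
ee_rot: [[-0.585, -0.811, 0.002], [-0.811, 0.585, 0.002], [-0.003, -0.0, -1.0]]
wrist_force: [0.2, 4.1, 2.5]
gripper_width: 0.321
gripper_force: 30.0
```

```bash
python3 st.py; python3 -c "
from station import *;import cv2,numpy as np
ims=[]
for n,(x,y) in {'top':(200,175),'side':(380,275)}.items():
    ims.append(cv2.resize(capture(n)[y:y+50,x:x+50,::-1],None,fx=8,fy=8,interpolation=2))
cv2.imwrite('pics/c2.png',np.hstack(ims))"
```

```text
wrist_force [3.41, 2.21, 2.47]
moment [0.72, -1.26, 0.0]
t 14.925 tcp in jig mm [ 5.  -0.8 91.7] yaw 144.17 tilt mrad XY [2.6, -0.5]
```

View pics/c2.png

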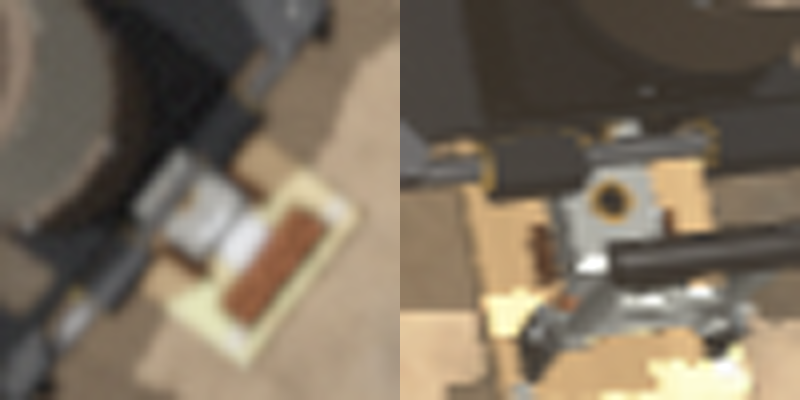

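The tongue now meets the lip edge at about (258,245), with less of it showing than before. The tail bushing is at (612,200) in the side view, between the guides. I'll lift slightly to take drag off the floor and keep sliding under the lip.

>>> {"name": "jog_arm", "arguments": {"rows": [[[0,0,-0.001,0],[0.002,0,0,0],[0.002,0,0,0],[0.001,0,0,0],[0,0,0,0]]]}}

```text
time_s: 15.65
tcp_pos: [0.4777, 0.2732, 0.0919]
ee_rot: [[-0.586, -0.81, -0.001], [-0.81, 0.586, -0.001], [0.001, 0.0, -1.0]]
wrist_force: [0.6, 1.2, -2.2]
gripper_width: 0.321
gripper_force: 30.0
```

```bash
python3 st.py;python3 seg.py|grep -E "white|brown [45]"
```

```text
wrist_force [1.3, 0.18, -2.19]
moment [0.14, -0.51, 0.01]
t 15.65 tcp in jig mm [-1.4 -0.7 91.9] yaw 144.14 tilt mrad XY [-1.0, 0.2]
brown 4993 [[-43.7, 24.0], [-42.3, -26.1], [-60.5, -26.4], [-61.9, 23.7], [-52.4, -1.5]]
white 3155 [[-17.9, 13.0], [-17.1, -11.2], [-42.3, -11.7], [-42.9, 12.5], [-29.5, 0.3]]
white 289 [[-52.1, -33.7], [-57.4, -37.7], [-62.3, -31.5], [-56.9, -27.5], [-57.1, -32.5]]
white 484 [[-52.9, 37.2], [-50.6, 28.5], [-60.1, 26.2], [-62.3, 34.8], [-56.7, 31.7]]
```

The tool now slides freely with only the part's own weight on it, and the lip isn't covered, so the tongue is underneath. I'll release and retreat.

>>> {"name": "jog_arm", "arguments": {"rows": [[[0,0,0.001,0],[0,0,0,0],[0,0,0,0],[0,0,0,0]]], "claw": 0.6}}

```text
time_s: 16.2
tcp_pos: [0.4779, 0.2734, 0.0914]
ee_rot: [[-0.586, -0.81, -0.0], [-0.81, 0.586, -0.0], [0.0, -0.0, -1.0]]
wrist_force: [-1.4, -0.2, 0.4]
gripper_width: 0.589
gripper_force: 0.0
```

>>> {"name": "jog_arm", "arguments": {"rows": [[[0,0,-0.01,0],[0,0,-0.02,0],[0,0,-0.04,0],[0,0,-0.05,0],[0.04,0,-0.06,0],[0.06,0,0,0],[0.06,0,0,0],[0,0,0,0]]], "claw": 0.6}}

```text
time_s: 17.2
tcp_pos: [0.3846, 0.1451, 0.264]
ee_rot: [[-0.587, -0.81, -0.0], [-0.81, 0.587, 0.001], [-0.0, 0.001, -1.0]]
wrist_force: [0.5, 0.7, 0.8]
gripper_width: 0.596
gripper_force: 0.0
```

```bash
python3 st.py; python3 -c "
from station import *;import cv2,numpy as np
ims=[]
for n,(x,y) in {'top':(178,160),'side':(370,260)}.items():
    ims.append(cv2.resize(capture(n)[y:y+70,x:x+70,::-1],None,fx=5.7,fy=5.7,interpolation=2))
cv2.imwrite('pics/c3.png',np.hstack(ims))"
```

```text
wrist_force [0.83, -0.02, 0.8]
moment [0.05, -0.11, 0.03]
t 17.2 tcp in jig mm [-159.8   -0.4  264. ] yaw 144.05 tilt mrad XY [0.4, 0.5]
```

View pics/c3.png

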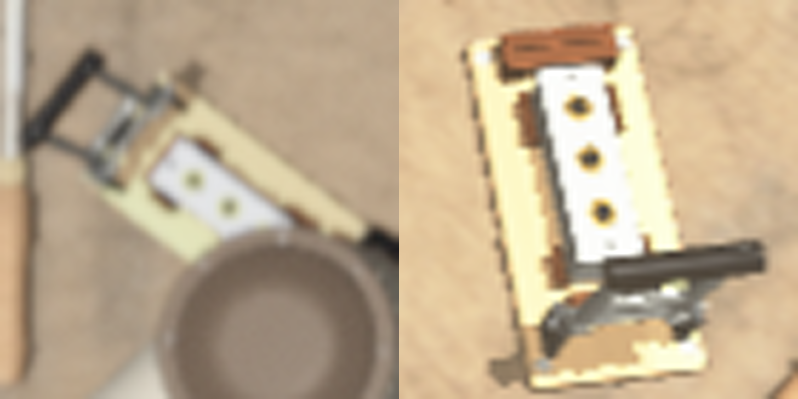

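The cartridge lies between the guides, with its tongue under the lip at (555,45) in the side view and the tail on the pad. The bar centre is about (189.7,177.1) in the top view and (420.2,306.2) in the side view. I'll triangulate the bar from those.

```bash
python3 - <<'E'
from h import *
from station import sense
o={"top":(189.7,177.1),"side":(420.2,306.2)}
s=least_squares(lambda P:np.concatenate([(proj(n,P)[0]-o[n]) for n in o]),[.53,.33,.15])
a=np.radians(54.14);X=np.array([np.cos(a),np.sin(a)]);Y=np.array([-X[1],X[0]]);d=s.x[:2]-[.4779,.2748]
print("bar jig mm",d@X*1e3,d@Y*1e3,s.x[2]*1e3,s.fun)
for q in(1.6,1.8,2.0):
    P=w([.4779,.2748,a],[(.071-.113*np.cos(q),-.0008,.048+.113*np.sin(q))]);print(q,proj("top",P),proj("side",P))
E
```

```text
bar jig mm 76.58833273337527 0.5878447681799205 162.9216847458494 [-0.69180945  0.43362968 -0.60568671 -0.07858325]
1.6 [[190.13752037 177.72530793]] [[418.54230681 305.35842617]]
1.8 [[184.31668384 173.21190952]] [[420.5884106  316.09538911]]
2.0 [[179.28392981 169.18645888]] [[422.1323687 326.9386965]]
```

>>> {"name": "jog_arm", "arguments": {"rows": [[[0,0,-0.02,0],[-0.045,0,0,0],[-0.045,0,0,0],[-0.045,0,0,0],[-0.045,0,0,0],[-0.045,0,0,0],[-0.045,0,0,0],[0,0,0,0]]], "claw": 0}}

```text
time_s: 18.3
tcp_pos: [0.5472, 0.3703, 0.2807]
ee_rot: [[-0.585, -0.811, -0.001], [-0.811, 0.585, -0.001], [0.002, -0.0, -1.0]]
wrist_force: [-0.9, -1.0, -0.5]
gripper_width: 0.007
gripper_force: 0.0
```

```bash
python3 st.py
```

```text
wrist_force [-1.32, 0.15, -0.52]
moment [0.1, 0.06, -0.04]
t 18.3 tcp in jig mm [ 1.180e+02 -2.000e-01  2.807e+02] yaw 144.23 tilt mrad XY [-1.6, -0.0]
```

>>> {"name": "jog_arm", "arguments": {"rows": [[[0,0,0.03,0],[0,0,0.029,0],[0,0,0,0],[0.006,0,0,0],[0.006,0,0,0],[0.006,0,0,0],[0.006,0,0,0],[0.006,0,0,0],[0,0,0,0]]]}}

```text
time_s: 19.42
tcp_pos: [0.5284, 0.3432, 0.2257]
ee_rot: [[-0.585, -0.811, 0.003], [-0.811, 0.585, 0.002], [-0.003, -0.001, -1.0]]
wrist_force: [1.8, 3.2, 3.9]
gripper_width: 0.009
gripper_force: 2.0
```

```bash
python3 st.py
```

```text
wrist_force [3.62, 0.44, 3.89]
moment [0.13, -1.15, -0.01]
t 19.425 tcp in jig mm [ 85.   -0.8 225.7] yaw 144.18 tilt mrad XY [3.5, -1.0]
```

>>> {"name": "jog_arm", "arguments": {"rows": [[[0.008,0,0,0],[0.008,0,0,0],[0.008,0,0.002,0],[0.008,0,0.002,0],[0,0,0,0]]]}}

```text
time_s: 20.05
tcp_pos: [0.5082, 0.3153, 0.2196]
ee_rot: [[-0.586, -0.81, -0.003], [-0.81, 0.586, -0.002], [0.003, 0.001, -1.0]]
wrist_force: [0.9, 0.9, 0.9]
gripper_width: 0.005
gripper_force: 0.8
```

```bash
python3 st.py
```

```text
wrist_force [1.25, -0.23, 0.94]
moment [-0.11, -0.43, -0.04]
t 20.05 tcp in jig mm [ 50.6  -0.8 219.6] yaw 144.11 tilt mrad XY [-3.5, 0.6]
```

>>> {"name": "jog_arm", "arguments": {"rows": [[[0.007,0,0.002,0],[0.007,0,0.003,0],[0.007,0,0.003,0],[0.007,0,0.004,0],[0,0,0,0]]]}}

```text
time_s: 20.68
tcp_pos: [0.492, 0.2931, 0.2072]
ee_rot: [[-0.586, -0.81, -0.002], [-0.81, 0.586, -0.002], [0.002, 0.001, -1.0]]
wrist_force: [2.9, 1.9, -2.5]
gripper_width: 0.004
gripper_force: 1.9
```

```bash
python3 st.py; python3 - <<'E'
from station import *;import cv2,numpy as np
from h import *
im=capture("side");cv2.imwrite("pics/s9.png",im[:,:,::-1])
J=[.4779,.2748,np.radians(54.14)]
for q in(1.6,1.3,1.1,1.0,.9,.8):
    P=w(J,[(.071-.113*np.cos(q),y,.048+.113*np.sin(q)) for y in(-.026,.024)]);u=proj("side",P).round().astype(int)
    print(q,u.tolist(),[im[v,h].tolist() for h,v in u])
E
```

```text
wrist_force [3.25, -1.2, -2.51]
moment [-0.42, -1.27, 0.07]
t 20.675 tcp in jig mm [ 23.1  -0.7 207.2] yaw 144.12 tilt mrad XY [-2.3, 0.6]
1.6 [[407, 307], [430, 304]] [[126, 125, 118], [112, 99, 81]]
1.3 [[404, 292], [426, 289]] [[141, 140, 133], [78, 67, 48]]
1.1 [[401, 284], [423, 281]] [[56, 51, 47], [49, 45, 40]]
1.0 [[400, 280], [421, 278]] [[48, 42, 36], [44, 39, 34]]
0.9 [[398, 277], [420, 275]] [[58, 53, 50], [45, 40, 35]]
0.8 [[397, 275], [418, 272]] [[62, 58, 54], [48, 43, 37]]
```

>>> {"name": "jog_arm", "arguments": {"rows": [[[0.006,0,0.003,0],[0.006,0,0.004,0],[0.005,0,0.004,0],[0,0,0,0]]]}}

```text
time_s: 21.22
tcp_pos: [0.4835, 0.2814, 0.1968]
ee_rot: [[-0.586, -0.811, 0.002], [-0.811, 0.586, 0.003], [-0.004, -0.0, -1.0]]
wrist_force: [6.6, 5.4, -6.4]
gripper_width: 0.002
gripper_force: 3.9
```

```bash
python3 st.py
```

```text
wrist_force [8.28, -2.21, -6.4]
moment [-0.45, -2.47, 0.02]
t 21.225 tcp in jig mm [  8.6  -0.7 196.8] yaw 144.15 tilt mrad XY [3.7, -0.1]
```

>>> {"name": "jog_arm", "arguments": {"rows": [[[-0.004,0,0,0],[0,0,-0.012,0],[0,0,-0.012,0],[0.01,0,0,0],[0.014,0,0,0],[0,0,0,0]]]}}

```text
time_s: 21.98
tcp_pos: [0.4699, 0.2626, 0.2211]
ee_rot: [[-0.586, -0.81, -0.001], [-0.81, 0.586, -0.001], [0.001, 0.0, -1.0]]
wrist_force: [0.2, 0.1, 0.1]
gripper_width: 0.004
gripper_force: 0.0
```

```bash
python3 st.py
```

```text
wrist_force [0.2, -0.04, 0.08]
moment [0.04, 0.03, -0.02]
t 21.975 tcp in jig mm [-14.6  -0.7 221.1] yaw 144.11 tilt mrad XY [-1.4, 0.5]
```

>>> {"name": "jog_arm", "arguments": {"rows": [[[0,0,0.004,0],[0,0,0.004,0],[0,0,0.004,0],[0,0,0.003,0],[0,0,0,0]]]}}

```text
time_s: 22.6
tcp_pos: [0.471, 0.264, 0.2058]
ee_rot: [[-0.586, -0.811, -0.001], [-0.811, 0.586, -0.001], [0.001, 0.0, -1.0]]
wrist_force: [0.7, -0.4, 0.1]
gripper_width: 0.004
gripper_force: 0.0
```

```bash
python3 st.py
```

```text
wrist_force [0.1, -0.82, 0.13]
moment [0.03, 0.02, -0.01]
t 22.6 tcp in jig mm [-12.8  -0.7 205.8] yaw 144.15 tilt mrad XY [-0.9, 0.1]
```

>>> {"name": "jog_arm", "arguments": {"rows": [[[0,0,0.003,0],[0,0,0.003,0],[0,0,0.003,0],[0,0,0,0]]]}}

```text
time_s: 23.1
tcp_pos: [0.4686, 0.2604, 0.1987]
ee_rot: [[-0.586, -0.811, -0.007], [-0.811, 0.586, -0.009], [0.011, 0.0, -1.0]]
wrist_force: [-10.0, -8.9, 16.2]
gripper_width: 0.007
gripper_force: 7.9
```

```bash
python3 st.py
```

```text
wrist_force [-13.1, 2.86, 16.16]
moment [0.63, 3.84, -0.0]
t 23.1 tcp in jig mm [-17.1  -0.9 198.7] yaw 144.15 tilt mrad XY [-11.1, 0.2]
```

>>> {"name": "jog_arm", "arguments": {"rows": [[[0,0,-0.006,0],[0,0,-0.006,0],[-0.006,0,0,0],[-0.004,0,0,0],[0,0,0,0],[0,0,0.003,0],[0,0,0.003,0],[0,0,0,0]]]}}

```text
time_s: 24.1
tcp_pos: [0.4767, 0.2719, 0.2028]
ee_rot: [[-0.586, -0.81, -0.001], [-0.81, 0.586, -0.001], [0.001, 0.0, -1.0]]
wrist_force: [-0.3, -0.4, -0.2]
gripper_width: 0.004
gripper_force: 0.0
```

```bash
python3 st.py
```

```text
wrist_force [-0.51, 0.04, -0.19]
moment [0.05, -0.04, -0.01]
t 24.1 tcp in jig mm [ -3.   -0.7 202.8] yaw 144.14 tilt mrad XY [-1.0, 0.2]
```

>>> {"name": "jog_arm", "arguments": {"rows": [[[0,0,0.003,0],[0.001,0,0.003,0],[0.002,0,0.003,0],[0,0,0,0]]]}}

```text
time_s: 24.6
tcp_pos: [0.475, 0.2694, 0.195]
ee_rot: [[-0.586, -0.811, 0.0], [-0.811, 0.586, -0.001], [0.0, -0.0, -1.0]]
wrist_force: [-1.3, -2.0, 4.7]
gripper_width: 0.004
gripper_force: 2.3
```

```bash
python3 st.py
```

```text
wrist_force [-2.38, -0.08, 4.71]
moment [0.28, 0.57, 0.01]
t 24.6 tcp in jig mm [ -6.   -0.8 195. ] yaw 144.16 tilt mrad XY [-0.3, -0.4]
```

>>> {"name": "jog_arm", "arguments": {"rows": [[[0.005,0,0.005,0],[0.005,0,0.005,0],[0.005,0,0.005,0],[0.005,0,0.005,0],[0,0,0,0]]]}}

```text
time_s: 25.22
tcp_pos: [0.4629, 0.2529, 0.1736]
ee_rot: [[-0.586, -0.81, -0.001], [-0.81, 0.586, -0.001], [0.002, 0.0, -1.0]]
wrist_force: [0.1, 0.5, 1.5]
gripper_width: 0.002
gripper_force: 0.6
```

```bash
python3 st.py
```

```text
wrist_force [0.48, 0.19, 1.5]
moment [-0.0, -0.23, 0.02]
t 25.225 tcp in jig mm [-26.6  -0.7 173.6] yaw 144.13 tilt mrad XY [-2.0, 0.4]
```

>>> {"name": "jog_arm", "arguments": {"rows": [[[0.003,0,0.006,0],[0.003,0,0.006,0],[0.002,0,0.006,0],[0.002,0,0.006,0],[0.002,0,0.006,0],[0,0,0,0]]]}}

```text
time_s: 25.98
tcp_pos: [0.456, 0.2433, 0.1434]
ee_rot: [[-0.586, -0.81, -0.001], [-0.81, 0.586, -0.001], [0.002, 0.0, -1.0]]
wrist_force: [0.4, 1.2, 0.2]
gripper_width: 0.004
gripper_force: 0.2
```

```bash
python3 st.py
```

```text
wrist_force [1.22, 0.35, 0.18]
moment [0.07, -0.08, 0.03]
t 25.975 tcp in jig mm [-38.3  -0.7 143.4] yaw 144.13 tilt mrad XY [-1.7, 0.5]
```

>>> {"name": "jog_arm", "arguments": {"rows": [[[0,0,0.004,0],[0,0,0.004,0],[0.001,0,0.003,0],[0,0,0,0]]]}}

```text
time_s: 26.48
tcp_pos: [0.455, 0.242, 0.1327]
ee_rot: [[-0.586, -0.81, -0.002], [-0.81, 0.586, -0.002], [0.003, 0.001, -1.0]]
wrist_force: [-1.4, -1.7, 2.1]
gripper_width: 0.005
gripper_force: 1.3
```

```bash
python3 st.py
```

```text
wrist_force [-2.24, 0.11, 2.06]
moment [-0.0, 0.66, 0.0]
t 26.475 tcp in jig mm [-40.   -0.7 132.7] yaw 144.12 tilt mrad XY [-3.2, 0.6]
```

>>> {"name": "jog_arm", "arguments": {"rows": [[[0,0,0.002,0],[0,0,0.002,0],[0,0,0.002,0],[0,0,0,0]]]}}

```text
time_s: 26.98
tcp_pos: [0.4548, 0.2417, 0.1267]
ee_rot: [[-0.586, -0.81, -0.003], [-0.81, 0.586, -0.003], [0.004, 0.001, -1.0]]
wrist_force: [-1.0, -3.0, 3.9]
gripper_width: 0.008
gripper_force: 1.9
```

>>> {"name": "jog_arm", "arguments": {"rows": [[[0,0,0.001,0],[0,0,0.001,0],[0,0,0,0]]]}}

```text
time_s: 27.35
tcp_pos: [0.4549, 0.2418, 0.1249]
ee_rot: [[-0.586, -0.81, -0.003], [-0.81, 0.586, -0.003], [0.004, 0.001, -1.0]]
wrist_force: [-1.9, -3.2, 5.8]
gripper_width: 0.004
gripper_force: 2.7
```

>>> {"name": "jog_arm", "arguments": {"rows": [[[0,0,0.001,0],[0,0,0,0]]]}}

```text
time_s: 27.6
tcp_pos: [0.4549, 0.2418, 0.1247]
ee_rot: [[-0.586, -0.81, -0.003], [-0.81, 0.586, -0.003], [0.004, 0.0, -1.0]]
wrist_force: [-4.4, -3.5, 10.3]
gripper_width: 0.006
gripper_force: 5.2
```

>>> {"name": "jog_arm", "arguments": {"rows": [[[0,0,0.001,0],[0,0,0.001,0],[0,0,0,0]]]}}

```text
time_s: 27.98
tcp_pos: [0.4549, 0.2418, 0.1243]
ee_rot: [[-0.585, -0.811, -0.002], [-0.811, 0.585, -0.003], [0.004, -0.0, -1.0]]
wrist_force: [-7.5, -4.7, 20.4]
gripper_width: 0.005
gripper_force: 10.4
```

>>> {"name": "jog_arm", "arguments": {"rows": [[[0,0,0.001,0],[0,0,0,0]]]}}

```text
time_s: 28.22
tcp_pos: [0.455, 0.2418, 0.124]
ee_rot: [[-0.585, -0.811, -0.002], [-0.811, 0.585, -0.003], [0.004, -0.0, -1.0]]
wrist_force: [-9.3, -6.3, 26.3]
gripper_width: 0.004
gripper_force: 13.0
```

A hard stop at the expected height: tip at 54 mm, 26 N. I'll retreat and check the leaf numerically.

>>> {"name": "jog_arm", "arguments": {"rows": [[[0,0,-0.005,0],[0,0,-0.02,0],[0,0,-0.05,0],[0,0,-0.05,0],[0.05,0,-0.02,0],[0.05,0,0,0],[0.05,0,0,0],[0,0,0,0]]]}}

```text
time_s: 29.22
tcp_pos: [0.3662, 0.1195, 0.266]
ee_rot: [[-0.587, -0.81, 0.0], [-0.81, 0.587, 0.001], [-0.001, 0.001, -1.0]]
wrist_force: [1.2, 0.5, -0.5]
gripper_width: 0.007
gripper_force: 0.0
```

```bash
python3 st.py; python3 - <<'E'
from station import *;import cv2
from h import *
im=capture("side");J=[.4779,.2748,np.radians(54.14)]
x0,y0,x1,y1=375,255,430,300
c=cv2.resize(im[y0:y1,x0:x1],None,fx=8,fy=8,interpolation=2)
m=(c.max(2)<75).astype(np.uint8);k,l,st,ct=cv2.connectedComponentsWithStats(m)
for i in range(1,k):
    if st[i,4]>400:
        p=np.argwhere(l==i)[:,::-1].astype(np.float32);r=cv2.minAreaRect(p);print(st[i,4],"centre",(np.array(r[0])+.5)/8-.5+[x0,y0],"size",np.array(r[1])/8)
for q in(0,.05,.1,.2): print(q,proj("side",w(J,[(.071-.113*np.cos(q),-.0008,.048+.113*np.sin(q))])).round(1),end=" ")
P=w(J,[(-.042,y,.048) for y in np.linspace(-.028,.026,7)]);print([im[v,h].tolist() for h,v in proj("side",P).round().astype(int)])
E
```

```text
wrist_force [1.13, -0.64, -0.49]
moment [0.06, -0.07, -0.03]
t 29.225 tcp in jig mm [-191.3   -0.4  266. ] yaw 144.05 tilt mrad XY [1.2, 0.7]
0 [[399.3 270.3]] 0.05 [[399.7 269.6]] 0.1 [[400.1 269.1]] 0.2 [[401.  268.3]] [[79, 71, 62], [82, 75, 66], [79, 71, 63], [82, 75, 67], [77, 70, 62], [90, 83, 77], [83, 76, 69]]
```

```bash
python3 - <<'E'
from station import *;import cv2
from h import *
J=[.4779,.2748,np.radians(54.14)]
for n,(x0,y0,x1,y1) in {"side":(375,255,430,290),"top":(215,185,260,230)}.items():
    c=cv2.resize(capture(n)[y0:y1,x0:x1],None,fx=8,fy=8,interpolation=2)
    m=((c.max(2)<120)&(c.max(2).astype(int)-c.min(2)<35)).astype(np.uint8);k,l,st,ct=cv2.connectedComponentsWithStats(m)
    for i in range(1,k):
        if st[i,4]>800:
            r=cv2.minAreaRect(np.argwhere(l==i)[:,::-1].astype(np.float32));print(n,st[i,4],(np.array(r[0])+.5)/8-.5+[x0,y0],np.array(r[1])/8,r[2])
    for q in(0,.1,.2): print(q,proj(n,w(J,[(.071-.113*np.cos(q),-.0008,.048+.113*np.sin(q))])).round(1))
E
```

```text
side 6453 [399.71107101 269.56808376] [ 4.9828701  24.24389648] 83.34557342529297
0 [[399.3 270.3]]
0.1 [[400.1 269.1]]
0.2 [[401.  268.3]]
top 3556 [229.71867752 205.36213875] [ 4.78346443 17.99066162] 40.143394470214844
top 6007 [257.5219574  213.99073601] [19.53980827 10.08374214] 53.88065719604492
top 14854 [237.6875 220.375 ] [18.125 34.5  ] 90.0
0 [[230.  205.4]]
0.1 [[229.2 205. ]]
0.2 [[228.  204.4]]
```

The image gives θ of about 0.03–0.05, which is too close to the limit. I'll touch the bar again and compare heights.

>>> {"name": "jog_arm", "arguments": {"rows": [[[-0.05,0,0,0],[-0.05,0,0,0],[-0.05,0,0.02,0],[0,0,0.05,0],[0,0,0.05,0],[0,0,0.01,0],[0,0,0.004,0],[0,0,0,0],[0,0,0,0]]]}}

```text
time_s: 30.5
tcp_pos: [0.4566, 0.2437, 0.134]
ee_rot: [[-0.586, -0.811, 0.003], [-0.811, 0.586, 0.003], [-0.004, -0.001, -1.0]]
wrist_force: [-0.2, -0.5, 1.0]
gripper_width: 0.008
gripper_force: 0.0
```

>>> {"name": "jog_arm", "arguments": {"rows": [[[0,0,0.002,0],[0,0,0.002,0],[0,0,0,0]]]}}

```text
time_s: 30.88
tcp_pos: [0.4557, 0.2428, 0.1282]
ee_rot: [[-0.586, -0.81, -0.0], [-0.81, 0.586, -0.0], [0.0, 0.0, -1.0]]
wrist_force: [-0.1, 0.0, 1.0]
gripper_width: 0.003
gripper_force: 0.0
```

>>> {"name": "jog_arm", "arguments": {"rows": [[[0,0,0.002,0],[0,0,0,0]]]}}

```text
time_s: 31.12
tcp_pos: [0.4557, 0.2429, 0.126]
ee_rot: [[-0.586, -0.81, -0.0], [-0.81, 0.586, -0.0], [0.001, 0.0, -1.0]]
wrist_force: [0.1, 0.2, 0.7]
gripper_width: 0.005
gripper_force: 0.0
```

No contact 2 mm above the stop height, so the leaf has stayed shut (under 0.02 rad). I'll retreat and hand in.

>>> {"name": "jog_arm", "arguments": {"rows": [[[0,0,-0.02,0],[0,0,-0.05,0],[0,0,-0.05,0],[0.05,0,-0.02,0],[0.05,0,0,0],[0,0,0,0],[0,0,0,0],[0,0,0,0]]]}}

```text
time_s: 32.12
tcp_pos: [0.3979, 0.1627, 0.2661]
ee_rot: [[-0.585, -0.811, 0.0], [-0.811, 0.585, -0.0], [0.0, -0.0, -1.0]]
wrist_force: [0.3, 0.5, -0.3]
gripper_width: 0.009
gripper_force: 0.0
```

```bash
python3 -c "from station import *;print(finish_job())"
```

```text
the job is handed in; nothing more can be done
None
```

I loaded the long cartridge with its tongue under the lip, pressed the leaf shut (it stayed within about 0.02 rad of its stop), and handed the job in at about 32 s; no verdict came back, and I did not measure the tail height after closing.

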